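Shut the tester's drawer and hold the keyed arbor home in its hub

TASK

First push the spindle tester's open accessory drawer fully home, past its click, so that it stays shut. Then take the keyed arbor (the one with the square head) out of the stand, put its shaft into the hub on top of the tester, turn it until the key slips into the keyway, and keep pushing against the sprung ejector until the collar lies flush on the hub. Finish while still gripping the arbor and holding it down flush, because the spring lifts it again if you let go, and leave everything else on the table where it is.

Things in the scene. Friction and masses are not known exactly. Their poses are not given: they have to be found in the camera images.
- drawer (a joint): accessory drawer of the spindle tester: metres open, 0 = fully home. Starts 0.05 to 0.085 open, slides level. Closing takes about 2 N, and up to about 6 N where a ridge rides over a sprung roller, from 13 to 6 mm before home (the click); past the roller it is drawn home and stays shut by itself.
- drawer_front (a point): centre of the outer face of the drawer's plain aluminium front plate: upright, 174 mm wide, 60 mm high (10 to 70 mm above the table), no protruding handle. Moves with the drawer. Its -y axis points straight out of the drawer (the way it opens): push along +y to shut it. x runs along the plate's width, z is up.
- tester: spindle tester: grey plinth 200 mm (x) by 240 mm (y), deck 85 mm above the table, fixed; origin on the table, the deck reaches from y = -100 to +140 mm. The drawer opens to its -y. A blue console, 45 mm deep and 50 mm higher than the deck, stands across it from y = +95 mm. The hub stands on the deck near x = 0, y = -10 mm.
- hub_mouth (a point): centre of the bore in the flat top face of the fixed steel hub, 74 mm across, 52 mm high, on the tester's deck (hub top 137 mm above the table). z is up along the bore. Bore diameter 27 mm; one keyway, 11 mm wide and reaching 21 mm from the axis, runs down its whole depth on the side that +x points to.
- ejector (a joint): sprung brass pad at the bottom of the hub's bore: metres pushed down, 0 = up, at most 0.011. When up, its top is 31 mm below the hub's top face. It starts to give at about 6.5 N and pushes back with about 12.5 N (0.009) when the arbor's collar is flush.
- arbor_grip (a point): centre of the keyed arbor's aluminium square head, 30 x 30 mm and 36 mm high; its flats face along x and y, z is up along the shaft. Below the head: a neck 22 mm thick and 10 mm long, then a collar 50 mm across and 8 mm thick. The key is on the +x side. About 0.35 kg. It stands upright in a hole of the grey stand, hanging by its collar.
- arbor_seat (a point): centre of the underside of the arbor's collar, 36 mm below arbor_grip, same axes. Below it the shaft is 24 mm thick, 40 mm long, foot tapered. Key on the +x side: 8 mm wide, out to 18 mm from the axis, from the collar to 31 mm below it. A tab on the collar (10 mm wide, out to 35 mm) lies right above the key. Flush: this point meets hub_mouth.
- stand: grey stand, fixed: plate 200 mm (x) by 90 mm (y), top 55 mm above the table, origin on the table under its centre. Two 40 mm through holes at x = -55 and +55 mm; one carries the keyed arbor, the other the plain one.
- plain_arbor: bystander: arbor with a round head 38 mm across, no key and no tab, in the stand's other hole; top 42 mm above its origin, which is the underside of its collar
- bearing_a: bystander: ball bearing lying flat, 62 mm across, 16 mm high; origin under its centre
- bearing_b: bystander: ball bearing lying flat, 52 mm across, 15 mm high; origin under its centre
- pulley: bystander: small aluminium belt pulley lying flat, 60 mm across, 30 mm high; origin under its centre
- wrench: bystander: steel wrench lying flat, 160 mm long along its x
- screwdriver: bystander: screwdriver lying along its x
- oil: bystander: white bottle with a red cap, 56 mm across, 140 mm high; origin under its centre
- grease: bystander: white jar with a black lid, 64 mm across, 60 mm high; origin under its centre
Not all that is in view belongs to the job. What is shaped like the part that bears arbor_grip but orange is not meant.

How it is judged (in metres and radians):
On the way, in this order (a step that is already met when the one before it is completed fails the run):
1. the drawer is shut, past its click (value of joint drawer below 0.003 m and distance of arbor_seat from where it was at the start of the episode below 0.03 m), for 0.2 s.
2. the key has slipped into the keyway: the arbor is in the hub, upright, its collar within 15 mm of the hub's face (horizontal distance between arbor_seat and hub_mouth below 0.004 m and angle between the z axis of arbor_seat and the z axis of hub_mouth, either way round below 0.08 rad and angle between the x axis of arbor_seat and the x axis of hub_mouth, either way round below 0.2 rad and z of arbor_seat in the frame of hub_mouth below 0.015 m), for 0.1 s.
At the end, for the whole second after the job is handed in: gripper still holding the arbor (over 2 N), at rest, collar within 2.5 mm of the hub face, within 4 mm of the bore axis, upright to 0.08 rad, key within 0.2 rad of the keyway; drawer shut within 3 mm; nothing else moved over 30 mm (horizontal distance between arbor_seat and hub_mouth below 0.004 m and angle between the z axis of arbor_seat and the z axis of hub_mouth, either way round below 0.08 rad and angle between the x axis of arbor_seat and the x axis of hub_mouth, either way round below 0.2 rad and z of arbor_seat in the frame of hub_mouth between -0.004 and 0.0025 m and value of joint drawer below 0.003 m and contact force between the fingers and arbor above 2 N and linear speed of arbor below 0.02 m/s); the arm keeps its last pose, push and grip.
It fails at once if another thing on the table was shifted by more than 30 mm or tipped over (distance of any of plain_arbor, bearing_a, bearing_b, pulley, wrench, screwdriver, oil, grease from where it was at the start of the episode above 0.03 m or angle between any of plain_arbor, oil, grease's own z axis and vertical above 0.6 rad).
It also fails if it takes over 54 s, if anything falls off the work surface, if the arm or the gripper's body presses on something with over 40 N, if the wrist force passes 120 N, or if a joint passes its speed limit or range.

ROBOT

A 7-joint arm with a two-finger parallel gripper is mounted at the origin on the work surface. World frame = base frame: x ahead of the robot, y to its left, z up, the work surface at z = 0. Lengths are in m, angles in degrees, forces in N, time in s.
With the tool pointing down it reaches from about 0.425 to 0.875 m from the base axis. Payload 8.4 kg.
Tool frame: the origin (TCP) lies at the centre of the arm's flange, where the gripper is bolted on; the fingertips stand 173 mm ahead of it and the grasp point (between the pads) lies 155 mm ahead of it; z points along the fingers, y is the direction in which the jaws open and shut (so a half turn about z gives the same grasp; the last joint's range is limited). The gripper opens to 85 mm and grips with 20 to 120 N. Pads are 22 mm wide; open, the fingers measure 114 mm over their backs; the gripper's body (76 mm by 85 mm) begins 54 mm behind the grasp point. The pads swing forward as they close: fully open they stand 13 mm farther back than shut.
Start: joints at [-74.381, 19.091, 2.286, 83.961, -0.768, 76.965, -3.352], TCP at [0.236, 0.606, 0.405] pointing down, gripper open.
Joint ranges: [-147.57, 147.57], [-21.85, 119.76], [-74.77, 79.35], [14.55, 137.4], [-85.83, 265.84], [4.83, 119.75], [-152.11, 152.11]. Speed limits (degrees/s): [127.2, 127.2, 159.86, 159.86, 180, 180, 180].

INTERFACE

Orientations are given as a 3x3 rotation matrix whose columns are the frame's x, y, z axes.
In Python, from workcell import state, read_camera, sign_off gives the robot as it stands.
- The arm moves only by the tool carry_out, never from a script. Its argument "rows" is a list of rows, each a list of 5 numbers: the finger opening in cm, from 0 to 8.54, then the shift along the world's x, y, z in cm, then the turn about the world's z in degrees. In form: [[hand, tx, ty, tz, spin], ...]. A call has exactly 8 rows; each row shifts and turns the commanded pose from where the row before left it; what a row does not reach is not made up. A row lasts 1/12 s, in which the tool goes at most 41.7 mm and 7.16 degrees, less where a joint would pass 70% of its speed; a pose out of reach is approached as far as the arm can. A call with a gripper value outside its range is refused whole. The fingers move at their own pace and stop on an object; "force" is the grip in N (left out, the last holds). Time passes only in rows, so rows that do not move let the fingers close, or fill a call up. It gives the time, the measured TCP pose, the force and the opening at its end, in the units of the state.
- state(): the state, without advancing time (a new reading comes with each control period).
- read_camera(name): name is "scene" or "top" or "wrist"; returns a dict with "pixels" (400x640x3 uint8, red, green, blue), "K" (3x3 intrinsics, pixels), "xyz" and "orientation" of the camera in the world. Camera axes: x right, y down, z forward; pixel columns grow to the right and rows downward; lengths in m; the calibration is good to about 2 mm. A picture is of the moment at which its call begins. There is no depth.
- sign_off(): hands the job in, once; it reports no verdict.
The state is a dict: "time_s": time; "joint_positions": joint angles; "qd": joint speeds; "tau": joint torques, N m; "tcp_pos": TCP position; "ee_rot": TCP orientation; "force": force on the tool from outside, world axes, zero at the start; "wrist_torque": the same for the moment, N m; "opening": opening from 0.0 (shut) to 1.0 (fully open).
Only numpy, scipy, OpenCV 4.12 (cv2) and the standard library are available. Lean on these libraries where they do the work, as an engineer would, in place of code of your own. Each camera call takes 0.05 s, during which the arm holds its last target. There are 200 camera calls.

## Working session

There is one attempt and no reset: what is moved stays moved. The work goes in short steps, Python scripts to look and compute and a tool call to move; the robot and the scene stay as the last step left them, time stands still between calls to the robot, and variables do not carry over. Pictures are saved under pics/ and viewed, about 8 in all and at most 12, crops included, and the job is handed in when it is done.

Besides the shell and the picture viewer there is one more tool, called after "Request:" as name(argument=value, ...) on one line, values as JSON. carry_out: Moves the arm, as the interface text tells. Its arguments: {"type":"object","properties":{"rows":{"type":"array","items":{"type":"array","items":{"type":"number"}}},"force":{"type":"number"}},"required":["rows"]}

```bash
mkdir -p pics; ls; python3 - <<'E'
from workcell import state, read_camera
import cv2,numpy as np
s=state();print({k:np.round(v,3).tolist() for k,v in s.items()})
for n in("scene","top","wrist"):
    c=read_camera(n);cv2.imwrite(f"pics/{n}0.png",c["pixels"][:,:,::-1]);print(n,np.round(c["K"],1).tolist(),np.round(c["xyz"],4).tolist(),np.round(c["orientation"],4).tolist())
E
```

```text
pics
{'time_s': 0.0, 'joint_positions': [-74.382, 19.13, 2.284, 84.013, -0.767, 76.965, -3.35], 'qd': [-0.075, -0.052, 0.055, 0.042, 0.147, 0.041, -0.012], 'tau': [-0.001, -65.856, 1.365, -40.555, 0.017, 0.013, 0.0], 'tcp_pos': [0.236, 0.605, 0.404], 'ee_rot': [[-0.932, 0.363, -0.0], [0.363, 0.932, -0.002], [-0.0, -0.002, -1.0]], 'force': [-0.092, 0.571, 0.273], 'wrist_torque': [0.053, 0.022, -0.022], 'opening': 1.0}
scene [[444.8, 0.0, 325.6], [0.0, 444.8, 195.3], [0.0, 0.0, 1.0]] [0.9743, -0.7677, 0.9019] [[0.8738, 0.3237, -0.363], [0.4862, -0.5979, 0.6373], [-0.0107, -0.7333, -0.6798]]
top [[435.9, 0.0, 317.8], [0.0, 435.9, 206.5], [0.0, 0.0, 1.0]] [0.5159, -0.0238, 1.2259] [[-0.0106, -0.998, 0.0628], [-0.9998, 0.0116, 0.015], [-0.0157, -0.0626, -0.9979]]
wrist [[323.9, 0.0, 323.5], [0.0, 323.9, 205.4], [0.0, 0.0, 1.0]] [0.1605, 0.6342, 0.3747] [[0.3631, 0.8852, 0.2909], [0.9318, -0.3447, -0.114], [-0.0006, 0.3124, -0.9499]]
```

View pics/scene0.png

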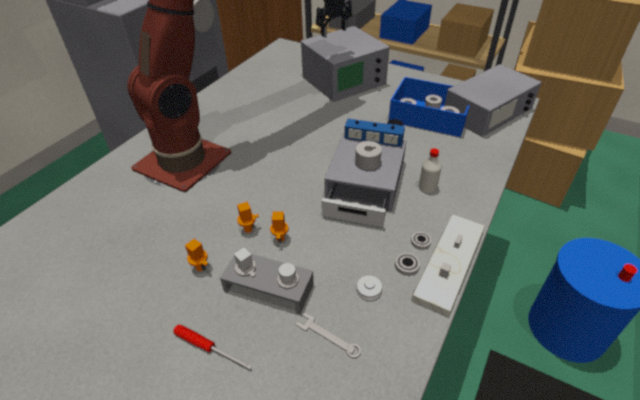

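View pics/top0.png

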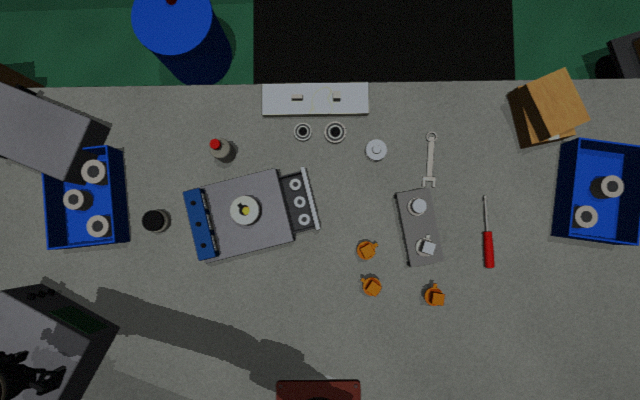

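The top view shows the hub at (244,210) and the drawer front at about (310,198). These could be taken for the arbor: the square silver head at (427,246), the round plain head at (419,206), and the orange look-alikes at (367,250), (372,286) and (434,294). I choose (427,246) and will check it in a close crop.

```bash
python3 - <<'E'
import cv2,numpy as np
a=cv2.imread('pics/top0.png')
x=cv2.resize(a[180:275,385:450],None,fx=6,fy=6,interpolation=cv2.INTER_CUBIC)
y=cv2.resize(a[160:265,225:325],None,fx=4,fy=4,interpolation=cv2.INTER_CUBIC)
o=np.zeros((570,390+400,3),np.uint8);o[:,:390]=x;o[:420,390:]=y
cv2.imwrite('pics/crop1.png',o)
E
```

```text
(no output)
```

View pics/crop1.png

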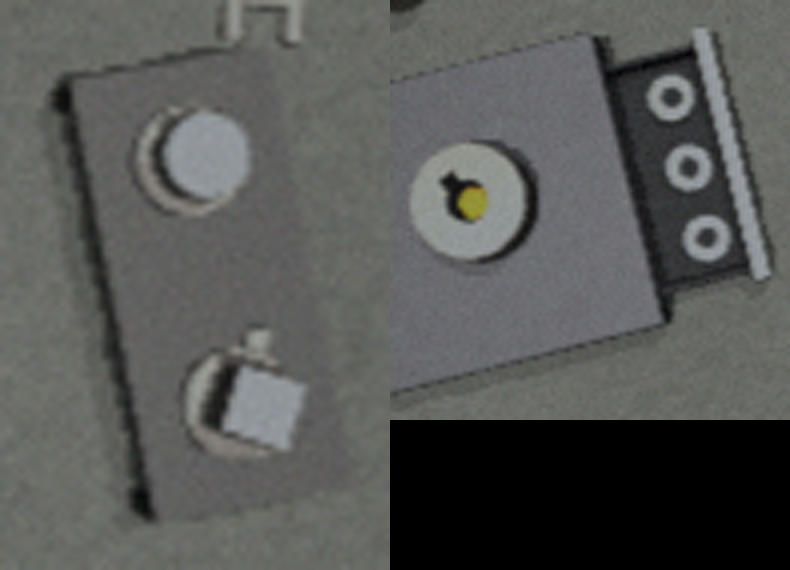

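The crop confirms the choice: square aluminium head at crop (263,407) with its collar tab at (258,345). The keyway runs up-left from the bore at (468,200) to about (447,180). The plate's top edge runs (704,30)–(762,275).

```bash
cat > h.py <<'E'
import cv2,numpy as np
from workcell import state, read_camera
def cast(c,px,z):
    px=np.atleast_2d(np.array(px,float));K=c["K"]
    d=np.c_[(px-[K[0][2],K[1][2]])/[K[0][0],K[1][1]],np.ones(len(px))]@np.array(c["orientation"]).T
    o=np.array(c["xyz"]);return o+d*((z-o[2])/d[:,2])[:,None]
def ang(v): return np.degrees(np.arctan2(v[1],v[0]))
E
python3 - <<'E'
from h import *
c=read_camera("top");im=c["pixels"][:,:,::-1].copy()
hsv=cv2.cvtColor(im,cv2.COLOR_BGR2HSV)
def big(m,box):
    x0,y0,x1,y1=box;z=np.zeros_like(m);z[y0:y1,x0:x1]=m[y0:y1,x0:x1]
    return max(cv2.findContours(z,0,1)[0],key=cv2.contourArea)
g=im.astype(int)
m=((g[:,:,0]>140)&(g[:,:,0]>=g[:,:,2]+2)).astype(np.uint8)
k=big(m,(415,235,440,262));r=cv2.minAreaRect(k);P=cast(c,cv2.boxPoints(r),.109)
print("head",r,P.mean(0),np.linalg.norm(np.diff(P,axis=0),axis=1),[ang(P[i+1]-P[i]) for i in range(2)])
tab=cast(c,[385+258/6,180+343/6],.063)[0]; print("tab ang",ang(tab-P.mean(0)),np.linalg.norm((tab-P.mean(0))[:2]))
m2=(g.min(2)>130).astype(np.uint8);k=big(m2,(225,190,262,232));(ce,ra)=cv2.minEnclosingCircle(k);el=cv2.fitEllipse(cv2.convexHull(k))
H=cast(c,[ce,el[0],[225+57/4,160+178/4],(ce[0]+ra,ce[1])],.137);print("hub",ce,ra,el,H,ang(H[2]-H[1]),np.linalg.norm(H[3]-H[0]))
D=cast(c,[[225+(710-390)/4,160+30/4],[225+(768-390)/4,160+273/4]],.07);print("plate",D,D.mean(0),np.linalg.norm(D[1]-D[0]),ang(D[0]-D[1]))
T=cast(c,[[225+(597-390)/4,160+36/4],[225+(667-390)/4,160+322/4]],.085);print("deck edge",T,T.mean(0),np.linalg.norm(T[1]-T[0]),ang(T[0]-T[1]))
S=cast(c,[[385+70/6,180+78/6],[385+150/6,180+518/6]],.055);print("stand",S,np.linalg.norm(S[1]-S[0]),ang(S[0]-S[1]))
print('plain',cast(c,[385+207/6,180+155/6],.097))
E
```

```text
head ((428.65093994140625, 247.47169494628906), (10.02731990814209, 10.71412181854248), 15.94539737701416) [ 0.47843438 -0.28766291  0.109     ] [0.02726554 0.02530503 0.02724592] [np.float64(-17.35121960607441), np.float64(-106.61701815950052)]
tab ang -21.03335597300521 0.027504650573254446
hub (243.60203552246094, 209.8265380859375) 14.033039093017578 ((243.68409729003906, 209.808837890625), (27.49690055847168, 27.876008987426758), 58.416873931884766) [[0.5780956  0.17893133 0.137     ]
 [0.57813771 0.17872489 0.137     ]
 [0.5916181  0.18989162 0.137     ]
 [0.57769133 0.14364484 0.137     ]] 39.637288721749066 0.03528881062239749
plate [[ 0.69337876  0.0268049   0.07      ]
 [ 0.5307331  -0.01020606  0.07      ]] [0.61205593 0.00829942 0.07      ] 0.1668035485148635 12.819687451848209
deck edge [[0.68805412 0.1008332  0.085     ]
 [0.49928999 0.05592773 0.085     ]] [0.59367205 0.07838047 0.085     ] 0.1940319518268074 13.381472477097926
stand [[ 0.62337419 -0.21859653  0.055     ]
 [ 0.42714287 -0.24968091  0.055     ]] 0.19867805326242904 9.001252016938377
plain [[ 0.58549699 -0.26976327  0.097     ]]
```

Request:
carry_out(rows=[[0,0,0,2,0],[0,0,0,2,0],[0,1.7,-2.9,0,2],[0,1.7,-2.9,0,2],[0,1.7,-2.9,0,2],[0,1.7,-2.9,0,2],[0,1.7,-2.9,0,2],[0,1.7,-2.9,0,2]], force=60)

```text
time_s: 0.87
tcp_pos: [0.3387, 0.4299, 0.4446]
ee_rot: [[-0.987, 0.16, -0.0], [0.16, 0.987, -0.0], [0.0, -0.0, -1.0]]
force: [0.9, -0.1, 0.8]
opening: 0.006
```

Request:
carry_out(rows=[[0,1.7,-2.9,0,2],[0,1.7,-2.9,0,2],[0,1.7,-2.9,0,2],[0,1.7,-2.9,0,2],[0,1.7,-2.9,0,2],[0,1.7,-2.9,0,2],[0,1.7,-2.9,0,2],[0,1.7,-2.9,0,2]])

```text
time_s: 1.53
tcp_pos: [0.4746, 0.1979, 0.4448]
ee_rot: [[-0.993, -0.118, 0.0], [-0.118, 0.993, 0.0], [-0.0, 0.0, -1.0]]
force: [0.0, 0.9, -0.4]
opening: 0.003
```

Request:
carry_out(rows=[[0,1.7,-2.9,0,2],[0,1.7,-2.9,0,2],[0,1.7,-2.9,0,2],[0,1.7,-2.9,0,0],[0,1.7,-2.9,0,0],[0,1.7,-2.9,0,0],[0,1.7,-2.9,0,0],[0,1.7,-2.9,0,0]])

```text
time_s: 2.2
tcp_pos: [0.6107, -0.0338, 0.4447]
ee_rot: [[-0.975, -0.22, 0.0], [-0.22, 0.975, 0.0], [-0.0, 0.0, -1.0]]
force: [0.0, 0.4, -1.2]
opening: 0.001
```

Request:
carry_out(rows=[[0,1.4,-1.3,0,0],[0,0,0,-3.2,0],[0,0,0,-3.2,0],[0,0,0,-3.2,0],[0,0,0,-3.2,0],[0,0,0,-3.2,0],[0,0,0,-3.2,0],[0,0,0,-3.2,0]])

```text
time_s: 2.87
tcp_pos: [0.6239, -0.0453, 0.2192]
ee_rot: [[-0.976, -0.22, -0.0], [-0.22, 0.976, 0.0], [-0.0, 0.0, -1.0]]
force: [-0.5, 0.1, -0.7]
opening: -0.001
```

```bash
python3 - <<'E'
from h import *
a=read_camera("wrist")["pixels"];b=read_camera("top")["pixels"][150:280,220:350];cv2.imwrite("pics/w2.png",np.hstack([a,np.pad(cv2.resize(b,(160,160)),((0,240),(0,0),(0,0)))])[:,:,::-1])
print(state()["tcp_pos"])
E
```

```text
[ 0.62183102 -0.04489885  0.21555585]
```

View pics/w2.png

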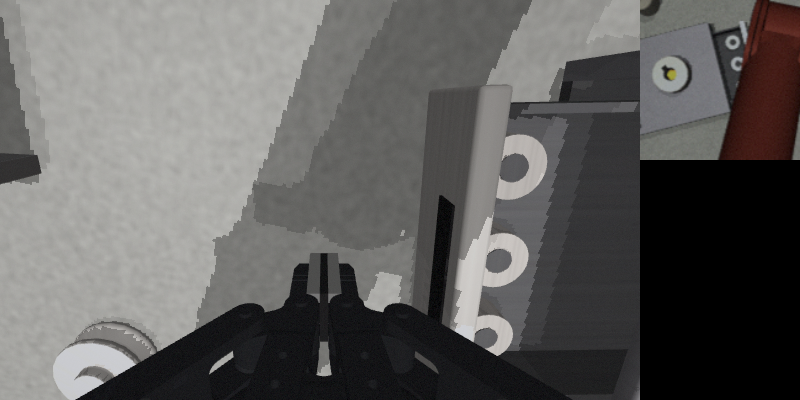

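The wrist view shows the plate at about (450,200), upright and square to the closed fingers at (325,270), with clear space between. I'll push along (-0.225, 0.974).

Request:
carry_out(rows=[[0,-0.23,0.97,0,0],[0,-0.23,0.97,0,0],[0,-0.23,0.97,0,0],[0,-0.23,0.97,0,0],[0,-0.23,0.97,0,0],[0,-0.23,0.97,0,0],[0,-0.23,0.97,0,0],[0,-0.23,0.97,0,0]])

```text
time_s: 3.63
tcp_pos: [0.6056, 0.0332, 0.2212]
ee_rot: [[-0.976, -0.22, 0.001], [-0.22, 0.976, 0.0], [-0.001, -0.0, -1.0]]
force: [0.4, -0.6, 1.4]
opening: -0.003
```

Request:
carry_out(rows=[[0,-0.12,0.48,0,0],[0,-0.12,0.48,0,0],[0,-0.12,0.48,0,0],[0,-0.12,0.48,0,0],[0,0,0,0,0],[0,0,0,0,0],[0,0,0,0,0],[0,0,0,0,0]])

```text
time_s: 4.3
tcp_pos: [0.6008, 0.0514, 0.2205]
ee_rot: [[-0.976, -0.22, -0.001], [-0.22, 0.976, 0.0], [0.001, 0.0, -1.0]]
force: [-0.1, 0.3, -0.7]
opening: -0.006
```

Request:
carry_out(rows=[[0,-0.05,0.2,0,0],[0,-0.05,0.2,0,0],[0,-0.05,0.2,0,0],[0,-0.05,0.2,0,0],[0,0,0,0,0],[0,0,0,0,0],[0,0,0,0,0],[0,0,0,0,0]])

```text
time_s: 4.97
tcp_pos: [0.5992, 0.0576, 0.2207]
ee_rot: [[-0.976, -0.218, 0.001], [-0.218, 0.976, -0.002], [-0.0, -0.002, -1.0]]
force: [1.6, -6.8, -1.8]
opening: -0.001
```

```bash
python3 - <<'E'
from h import *
print(state()["force"])
a=read_camera("wrist")["pixels"];b=read_camera("scene")["pixels"][110:230,310:420];cv2.imwrite("pics/w3.png",np.hstack([cv2.resize(a[:,200:],(330,300)),cv2.resize(b,(330,360))[:300]])[:,:,::-1])
E
```

```text
[ 1.55385657 -6.77901103 -1.81592973]
```

View pics/w3.png

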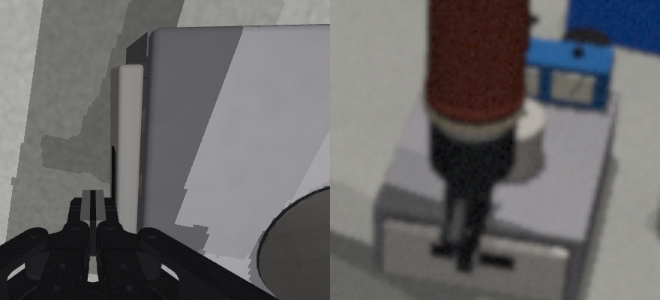

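The plate at (130,150) now lies almost against the plinth edge, and the fingers feel 7 N. This is either the ridge or the stop, so I'll push further.

Request:
carry_out(rows=[[0,-0.05,0.2,0,0],[0,-0.05,0.2,0,0],[0,-0.05,0.2,0,0],[0,0,0,0,0],[0,0,0,0,0],[0,0,0,0,0],[0,0,0,0,0],[0,0,0,0,0]])

```text
time_s: 5.73
tcp_pos: [0.5986, 0.0589, 0.2209]
ee_rot: [[-0.977, -0.214, 0.003], [-0.214, 0.977, -0.008], [-0.002, -0.009, -1.0]]
force: [7.5, -21.1, -5.2]
opening: -0.002
```

Request:
carry_out(rows=[[0,0.23,-0.97,0,0],[0,0.46,-1.94,0,0],[0,0.46,-1.94,0,0],[0,0.46,-1.94,1,0],[0,0,0,3,0],[0,0,0,3,0],[0,0,0,3,0],[0,0,0,3,0]])

```text
time_s: 6.4
tcp_pos: [0.6133, -0.0024, 0.3521]
ee_rot: [[-0.976, -0.22, -0.0], [-0.22, 0.976, 0.0], [0.0, 0.0, -1.0]]
force: [0.4, -0.1, 0.5]
opening: -0.001
```

Request:
carry_out(rows=[[8.5,-1.7,-3.3,2,-4],[8.5,-1.7,-3.3,2,-4],[8.5,-1.7,-3.3,0,-4],[8.5,-1.7,-3.3,0,-4],[8.5,-1.7,-3.3,0,-4],[8.5,-1.7,-3.3,0,-4],[8.5,-1.7,-3.3,0,-4],[8.5,-1.7,-3.3,0,-2]])

```text
time_s: 7.07
tcp_pos: [0.4769, -0.2668, 0.3905]
ee_rot: [[-0.954, 0.301, 0.001], [0.301, 0.954, 0.001], [-0.001, 0.001, -1.0]]
force: [0.2, 0.3, 0.6]
opening: 0.99
```

```bash
python3 - <<'E'
from h import *
s=state();print(s["tcp_pos"],np.round(s["ee_rot"],3).tolist(),s["force"])
c=read_camera("wrist");a=c["pixels"];t=read_camera("top");np.savez("pics/w4.npz",**c)
cv2.imwrite("pics/top4.png",t["pixels"][:,:,::-1]);cv2.imwrite("pics/w4.png",a[:,:,::-1])
b=cv2.resize(t["pixels"][160:265,225:325],(160,168))
cv2.imwrite("pics/v4.png",np.hstack([a,np.pad(b,((0,232),(0,0),(0,0)))])[:,:,::-1])
E
```

```text
[ 0.47687043 -0.26681067  0.39046382] [[-0.954, 0.301, 0.001], [0.301, 0.954, 0.001], [-0.001, 0.001, -1.0]] [0.19025438 0.32816549 0.60527927]
```

View pics/v4.png

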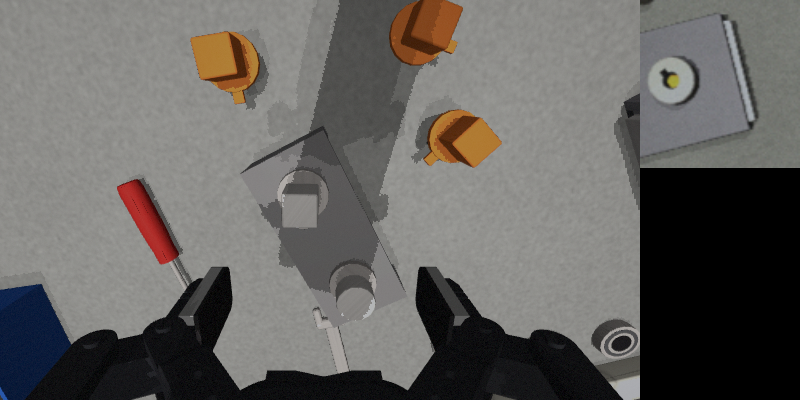

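The inset shows the drawer shut after retreat (plate close to the deck edge). In the wrist view the square head is at (300,210), the plain head at (355,300), and the orange decoys above.

```bash
python3 - <<'E'
from h import *
c=dict(np.load("pics/w4.npz"))
p=np.array([[.478,-.288,.109],[.478,-.288,.063],[.585,-.270,.097]])
q=(p-c["xyz"])@c["orientation"]@c["K"].T;print(q[:,:2]/q[:,2:],c["xyz"])
a=c["pixels"][150:250,250:350,::-1].copy()
cv2.imwrite("pics/crop4.png",cv2.resize(cv2.convertScaleAbs(a,alpha=1.3),None,fx=6,fy=6,interpolation=cv2.INTER_CUBIC))
# deck / plate check
t=cv2.imread("pics/top4.png")
E
```

```text
[[299.44984452 211.45648758]
 [302.74291995 195.60413415]
 [354.39046053 302.94145479]] [ 0.39955756 -0.24298159  0.36120958]
```

View pics/crop4.png

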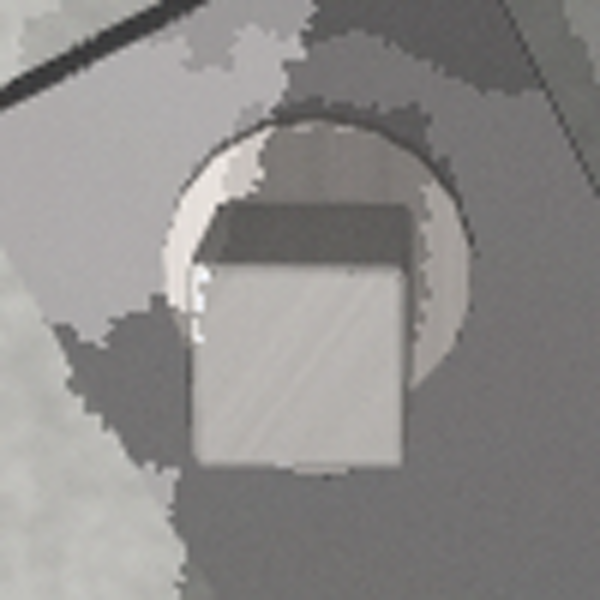

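Top-face corners in the crop are (192,265), (408,262), (405,467) and (193,465), nicely square to the gripper.

```bash
python3 - <<'E'
from h import *
c=dict(np.load("pics/w4.npz"))
P=cast(c,np.array([[192,265],[408,262],[405,467],[193,465]])/6+[250,150],.109)
print(P.mean(0),np.linalg.norm(np.roll(P,-1,0)-P,axis=1),[ang(np.roll(P,-1,0)[i]-P[i]) for i in range(4)])
E
```

```text
[ 0.47780689 -0.28752797  0.109     ] [0.02917396 0.02982547 0.02962149 0.02910861] [np.float64(73.31644657381617), np.float64(-18.591510265461558), np.float64(-108.10644042222371), np.float64(160.49779764131702)]
```

Request:
carry_out(rows=[[8.5,0.1,-2.1,-1,-0.7],[8.5,0,0,-3,0],[8.5,0,0,-3,0],[8.5,0,0,-3,0],[8.5,0,0,-2,0],[8.5,0,0,-1.5,0],[8.5,0,0,-1.2,0],[8.5,0,0,0,0]], force=90)

```text
time_s: 7.83
tcp_pos: [0.4786, -0.2857, 0.2411]
ee_rot: [[-0.951, 0.308, -0.003], [0.308, 0.951, 0.001], [0.003, 0.0, -1.0]]
force: [-0.3, 0.2, 0.5]
opening: 0.994
```

Request:
carry_out(rows=[[5,0,0,0,0],[4,0,0,0,0],[3,0,0,0,0],[0,0,0,0,0],[0,0,0,0,0],[0,0,0,0,0],[0,0,0,0,0],[0,0,0,0,0]])

```text
time_s: 8.5
tcp_pos: [0.4793, -0.2871, 0.2443]
ee_rot: [[-0.951, 0.309, 0.002], [0.309, 0.951, -0.0], [-0.002, 0.0, -1.0]]
force: [-0.7, 0.3, 4.8]
opening: 0.338
```

Request:
carry_out(rows=[[0,0,0,1.5,0],[0,0,0,2.5,0],[0,0,0,3,0],[0,0,0,3,0],[0,0,0,3,0],[0,0,0,3,0],[0,0,0,0,0],[0,0,0,0,0]])

```text
time_s: 9.17
tcp_pos: [0.479, -0.287, 0.4045]
ee_rot: [[-0.951, 0.309, 0.003], [0.309, 0.951, -0.0], [-0.003, 0.001, -1.0]]
force: [-0.2, -0.4, -3.7]
opening: 0.338
```

Request:
carry_out(rows=[[0,0.6,2.9,0,2],[0,0.6,2.9,0,3],[0,0.6,2.9,0,3],[0,0.6,2.9,0,3],[0,0.6,2.9,0,3],[0,0.6,2.9,0,3],[0,0.6,2.9,0,3],[0,0.6,2.9,0,3]])

```text
time_s: 9.83
tcp_pos: [0.5264, -0.0531, 0.4014]
ee_rot: [[-0.996, -0.09, -0.003], [-0.09, 0.996, -0.0], [0.003, 0.0, -1.0]]
force: [0.4, -0.6, -3.7]
opening: 0.343
```

Request:
carry_out(rows=[[0,0.6,2.9,0,4],[0,0.6,2.9,0,4],[0,0.6,2.9,0,4],[0,0.6,2.9,0,4],[0,0.6,2.9,0,3],[0,0.6,2.9,0,3],[0,0,0,0,0],[0,0,0,0,0]])

```text
time_s: 10.5
tcp_pos: [0.5631, 0.1225, 0.4022]
ee_rot: [[-0.889, -0.459, -0.001], [-0.459, 0.889, -0.001], [0.002, -0.0, -1.0]]
force: [0.4, -0.0, -2.5]
opening: 0.341
```

```bash
python3 - <<'E'
from h import *
s=state();print(s["tcp_pos"],np.round(s["ee_rot"],3).tolist(),s["force"],s["opening"])
c=read_camera("wrist");a=c["pixels"];np.savez("pics/w5.npz",**c)
p=np.array([[.578,.179,.137]])
q=(p-c["xyz"])@c["orientation"]@c["K"].T;print(q[:,:2]/q[:,2:],c["xyz"])
cv2.imwrite("pics/w5.png",a[:,:,::-1])
E
```

```text
[0.56312243 0.12254611 0.40219539] [[-0.889, -0.459, -0.001], [-0.459, 0.889, -0.001], [0.002, -0.0, -1.0]] [ 0.37368708 -0.01050334 -2.46683758] 0.3405405382125882
[[376.75681178 255.80000617]] [0.49094175 0.08534689 0.37310452]
```

View pics/w5.png

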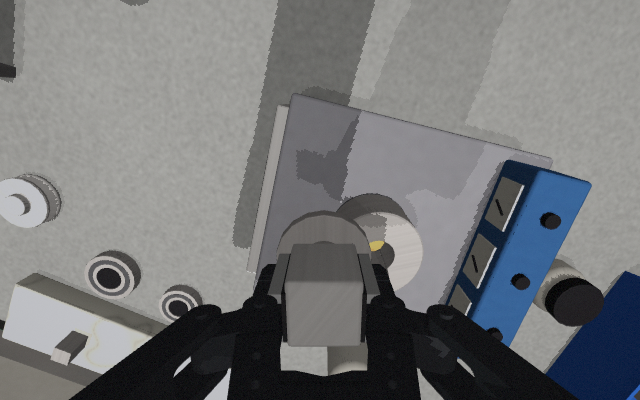

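The arbor is held and square in the jaws, but it partly hides the hub (centre near (378,250)). I'll step past the hub for an unobstructed look.

Request:
carry_out(rows=[[0,2,2,0,0],[0,2,2,0,0],[0,2,2,0,0],[0,1.5,2,0,0],[0,0,0,0,0],[0,0,0,0,0],[0,0,0,0,0],[0,0,0,0,0]])

```text
time_s: 11.22
tcp_pos: [0.6379, 0.1976, 0.4034]
ee_rot: [[-0.892, -0.452, 0.0], [-0.452, 0.892, -0.001], [0.0, -0.001, -1.0]]
force: [-0.3, -0.3, -3.0]
opening: 0.344
```

```bash
python3 - <<'E'
from h import *
s=state();print(s["tcp_pos"],np.round(s["ee_rot"],3).tolist())
c=read_camera("wrist");a=c["pixels"];np.savez("pics/w6.npz",**c)
p=np.array([[.578,.179,.137]])
q=(p-c["xyz"])@c["orientation"]@c["K"].T;q=(q[:,:2]/q[:,2:])[0];print(q,c["xyz"])
x,y=int(q[0])-60,int(q[1])-60;print("crop origin",x,y)
b=cv2.resize(a[y:y+120,x:x+120],(600,600),interpolation=cv2.INTER_CUBIC)
cv2.imwrite("pics/w6.png",b[:,:,::-1])
E
```

```text
[0.63793277 0.19756962 0.40341688] [[-0.892, -0.452, 0.0], [-0.452, 0.892, -0.001], [0.0, -0.001, -1.0]]
[338.11916127 127.19972915] [0.56552813 0.16088536 0.37416817]
crop origin 278 67
```

View pics/w6.png

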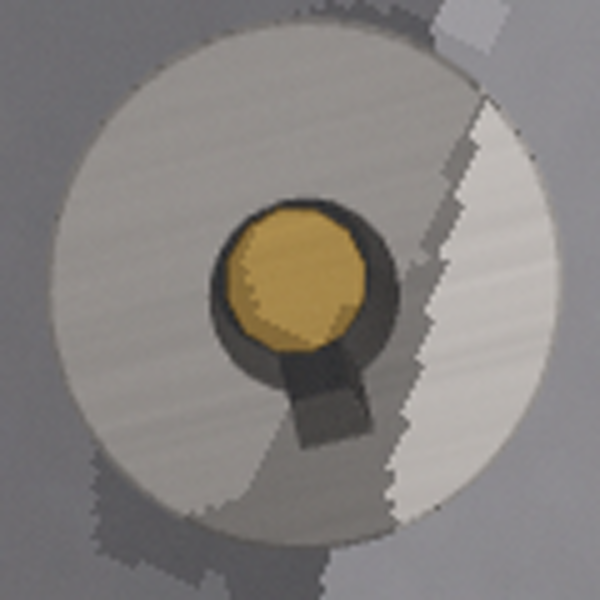

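The bore circle spans x 210–400 and y 197–393 in the crop. The keyway's outer edge runs (302,450)–(373,432).

```bash
python3 - <<'E'
from h import *
c=dict(np.load("pics/w6.npz"))
f=lambda L:cast(c,np.array(L,float)/5+[278,67]-[.4,.4],.137)
B=f([[210,295],[400,295],[305,197],[305,393]]);print("bore",(B[0]+B[1])/2,(B[2]+B[3])/2,np.linalg.norm(B[0]-B[1]),np.linalg.norm(B[2]-B[3]))
O=f([[50,290],[560,290],[305,20],[305,548]]);print("outer",(O[0]+O[1])/2,(O[2]+O[3])/2,np.linalg.norm(O[0]-O[1]),np.linalg.norm(O[2]-O[3]))
k=f([[302,450],[373,432],[283,375],[350,365]]);ce=B.mean(0)
print("keyway",ang((k[0]+k[1])/2-ce),np.linalg.norm((k[0]+k[1])/2-ce),"sides",ang(k[0]-k[2]),ang(k[1]-k[3]),"end-90",ang(k[1]-k[0])-90, np.linalg.norm(k[1]-k[0]))
s=state();R=np.array(s["ee_rot"]);print(ce,"tool y",ang(R[:,1]))
E
```

```text
bore [0.57685982 0.17878898 0.137     ] [0.5770821  0.17890547 0.137     ] 0.027093379271625494 0.027228771238081734
outer [0.57624493 0.17846784 0.137     ] [0.57711608 0.17892333 0.137     ] 0.07265600026062367 0.07320332335194898
keyway 40.60351565282366 0.021331563318948425 sides 41.81229857138063 47.24889809422005 end-90 41.19996569907272 0.010687081705565095
[0.57697096 0.17884723 0.137     ] tool y 116.8807421776156
```

Request:
carry_out(rows=[[0,-2,-0.6,0,5],[0,-2,-0.6,0,5],[0,-2,-0.6,0,4.1],[0,0,0,0,0],[0,0,0,-1.5,0],[0,0,0,-1,0],[0,0,0,0,0],[0,0,0,0,0]])

```text
time_s: 11.93
tcp_pos: [0.5779, 0.181, 0.3777]
ee_rot: [[-0.754, -0.657, -0.001], [-0.657, 0.754, -0.001], [0.001, 0.0, -1.0]]
force: [-0.6, -0.2, -3.2]
opening: 0.34
```

```bash
python3 - <<'E'
from h import *
s=state();R=np.array(s["ee_rot"]);print(s["tcp_pos"],ang(R[:,1])-90,R[:,2],s["force"],s["wrist_torque"],"target",np.array([.577,.179])-.0011*R[:2,0])
a=read_camera("wrist")["pixels"];b=read_camera("scene")["pixels"][100:220,300:420]
cv2.imwrite("pics/w7.png",np.hstack([a[100:400,200:500],cv2.resize(b,(300,300))])[:,:,::-1])
E
```

```text
[0.57786518 0.18096156 0.37767589] 41.046644995377704 [-1.32522070e-03 -7.48066884e-04 -9.99998842e-01] [-0.60564599 -0.16583824 -3.19338468] [ 0.02407559  0.02064427 -0.02785406] target [0.57782959 0.17972234]
```

View pics/w7.png

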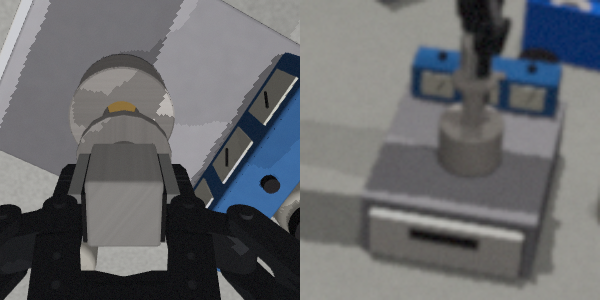

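The arbor stands over the hub, shaft above the bore, and the drawer is shut. I'll trim y by -1.2 mm and lower it.

Request:
carry_out(rows=[[0,0,-0.12,-0.3,0],[0,0,0,-0.4,0],[0,0,0,-0.4,0],[0,0,0,-0.4,0],[0,0,0,0,0],[0,0,0,0,0],[0,0,0,0,0],[0,0,0,0,0]], force=110)

```text
time_s: 12.7
tcp_pos: [0.578, 0.1801, 0.3634]
ee_rot: [[-0.754, -0.657, 0.0], [-0.657, 0.754, 0.0], [-0.0, -0.0, -1.0]]
force: [-0.3, -0.1, -2.5]
opening: 0.339
```

Request:
carry_out(rows=[[0,0,0,-0.3,0],[0,0,0,-0.3,0],[0,0,0,-0.3,0],[0,0,0,-0.3,0],[0,0,0,0,0],[0,0,0,0,0],[0,0,0,0,0],[0,0,0,0,0]])

```text
time_s: 13.37
tcp_pos: [0.578, 0.18, 0.3514]
ee_rot: [[-0.754, -0.657, 0.0], [-0.657, 0.754, 0.0], [-0.0, -0.0, -1.0]]
force: [0.1, -0.5, -3.5]
opening: 0.339
```

Request:
carry_out(rows=[[0,0,0,-0.4,0],[0,0,0,-0.4,0],[0,0,0,-0.4,0],[0,0,0,-0.2,0],[0,0,0,0,0],[0,0,0,0,0],[0,0,0,0,0],[0,0,0,0,0]])

```text
time_s: 14.03
tcp_pos: [0.578, 0.1801, 0.3374]
ee_rot: [[-0.754, -0.657, 0.0], [-0.657, 0.754, 0.0], [-0.0, -0.0, -1.0]]
force: [-0.1, -0.2, -3.6]
opening: 0.339
```

Request:
carry_out(rows=[[0,0,0,-0.3,0],[0,0,0,-0.3,0],[0,0,0,-0.3,0],[0,0,0,-0.1,0],[0,0,0,0,0],[0,0,0,0,0],[0,0,0,0,0],[0,0,0,0,0]])

```text
time_s: 14.7
tcp_pos: [0.5783, 0.1801, 0.3284]
ee_rot: [[-0.754, -0.657, 0.002], [-0.657, 0.754, 0.001], [-0.002, -0.0, -1.0]]
force: [-1.4, 0.1, 8.0]
opening: 0.34
```

The spring now pushes back with about 11.5 N net of the weight. I'll continue until the force rises steeply.

Request:
carry_out(rows=[[0,0,0,-0.1,0],[0,0,0,-0.1,0],[0,0,0,-0.1,0],[0,0,0,0,0],[0,0,0,0,0],[0,0,0,0,0],[0,0,0,0,0],[0,0,0,0,0]])

```text
time_s: 15.37
tcp_pos: [0.5783, 0.18, 0.3264]
ee_rot: [[-0.754, -0.657, 0.002], [-0.657, 0.754, 0.001], [-0.002, -0.0, -1.0]]
force: [-5.6, -0.9, 14.8]
opening: 0.341
```

Request:
carry_out(rows=[[0,0,0,-0.1,0],[0,0,0,-0.1,0],[0,0,0,0,0],[0,0,0,0,0],[0,0,0,0,0],[0,0,0,0,0],[0,0,0,0,0],[0,0,0,0,0]])

```text
time_s: 16.03
tcp_pos: [0.5782, 0.1798, 0.3263]
ee_rot: [[-0.754, -0.657, 0.002], [-0.657, 0.754, 0.002], [-0.003, 0.0, -1.0]]
force: [-13.0, -3.6, 32.6]
opening: 0.34
```

```bash
python3 - <<'E'
from h import *
s=state();R=np.array(s["ee_rot"]);print(s["tcp_pos"],ang(R[:,1])-90,R[:,2],s["force"],s["wrist_torque"],s["opening"])
a=read_camera("wrist")["pixels"];t=read_camera("top")["pixels"];b=read_camera("scene")["pixels"][100:220,310:430]
cv2.imwrite("pics/w8.png",np.hstack([a[100:400,200:460],np.vstack([cv2.resize(b,(300,300))]),cv2.resize(t[120:270,200:320],(240,300))])[:,:,::-1])
E
```

```text
[0.57823283 0.17984124 0.32627923] 41.08258439698491 [ 0.00222615  0.00237067 -0.99999471] [-12.96020117  -3.64154089  32.58211804] [-0.88275901  2.91466324  0.01164412] 0.33961677444929234
```

View pics/w8.png

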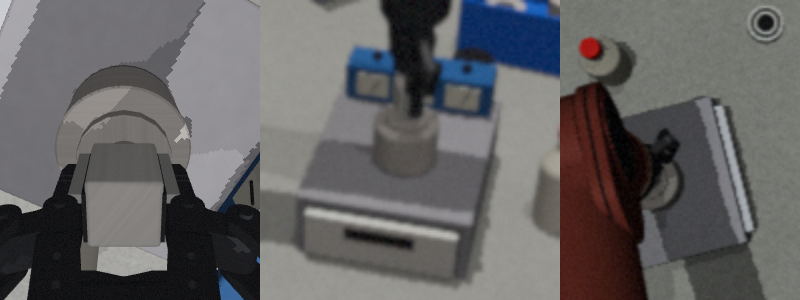

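At z = 0.3263 the TCP is exactly at the predicted flush height. The force climbs 18 N with no travel, so the collar is on the hub face. I'll ease by 0.8 mm of commanded push to stay well under the limits, then hand in.

Request:
carry_out(rows=[[0,0,0,0.08,0],[0,0,0,0,0],[0,0,0,0,0],[0,0,0,0,0],[0,0,0,0,0],[0,0,0,0,0],[0,0,0,0,0],[0,0,0,0,0]])

```text
time_s: 16.85
tcp_pos: [0.5782, 0.1799, 0.3263]
ee_rot: [[-0.754, -0.657, 0.002], [-0.657, 0.754, 0.002], [-0.003, 0.0, -1.0]]
force: [-10.9, -3.6, 25.4]
opening: 0.339
```

```bash
python3 -c "
from workcell import sign_off;print(sign_off())"
```

```text
the job is handed in; nothing more can be done
None
```

I shut the drawer, seated the keyed arbor in the hub and handed the job in at about 17 s, with the gripper still holding it down. No verdict was reported.

- **Drawer:** I pushed it with closed fingers until it stopped hard. The force reached 21 N with hardly any further travel, well above the 6 N of the click. After I backed off it still looked shut in the camera views. I judged this from force and pictures, since there is no direct reading of the drawer.
- **Arbor:** I gripped the square head (29 mm opening) and turned it 59° so the key faced the keyway, which I measured at 41°. It went in with no side force until it met the ejector.
- **Final state:** The key is at 41.1°, the tool is upright to within about 0.2° and on the measured bore axis to within about a millimetre. The height is 0.3263 m, which is what I predicted for flush, and it did not change when I pushed harder or eased off. The net downward push is about 29 N.
- **Mismatch:** A side force of about 11 N remained at the end, probably the shaft or key resting lightly on one side of the bore.
- **Bystanders:** I touched none of them that I know of. I did not measure their positions again at the end.

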